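Seat a lens barrel in the V-rail and hold it down

TASK

Take the black lens barrel out of its cradle and lay it lengthwise in the V-rail, in whichever stretch beside the steel tube already lying there is long enough for it, so that the whole barrel is on the rail and clear of the tube. Then press it straight down into the V with a light, steady push of about 10 newtons so that it bears on both flanks, and finish while still holding it pressed. Leave the steel tube, the solder spool, the screwdriver and the multimeter where they are.

Things in the scene. Friction and masses are not known exactly. Their poses are not given: they have to be found in the camera images.
- lens_center (a point): Black lens barrel, a plain cylinder 44 mm in diameter and 60 mm long with glass at both ends, about 0.13 to 0.24 kg, lying loose in the cradle at the start. The point is the middle of the barrel on its axis; its y axis runs along the barrel. The two ends are alike.
- cradle: Small grey and black storage cradle fixed to the bench, 64 x 56 mm, a shallow V along its y axis whose edges rise to 17 mm, less than 19 mm either side of the middle. The origin is on the bench under its middle; the axis of the barrel lying in it is 32 mm above the bench.
- rail: Rigid aluminium V-rail fixed to the bench, 210 mm long along its y axis, 90 degree V open upwards. Origin on the bench under its middle, z up, x across. V bottom 28 mm and rims (34 mm apart) 45 mm above the bench; 41 mm wide at most below the rims, down to a foot 70 mm wide, 8 mm high. A 44 mm cylinder seated in it has its axis 59 mm and its top 81 mm above the bench.
- flank_near: The sloping flank of the V on the rail's -x side, 210 mm long. Its frame coincides with the rail's.
- flank_far: The sloping flank of the V on the rail's +x side, 210 mm long. Its frame coincides with the rail's.
- tube_center (a point): Plain steel tube, a closed cylinder 44 mm in diameter and 65 mm long, lying loose in the V of the rail, its middle up to 55 mm either way from the middle of the rail. The point is its middle on its axis, 59 mm above the bench; its y axis runs along the tube. The longer free stretch beside it is always at least 72 mm long; the shorter one is mostly too short for the barrel.
- spool: Grey solder spool standing on the bench, 54 mm in diameter, 42 mm high; origin under its middle. Bystander.
- driver: Screwdriver lying on the bench, bystander.
- meter: Black hand multimeter lying flat on the bench, 75 x 150 x 32 mm; origin under its middle. Bystander.
Mind the look-alikes: they are no part of the job. Leave any orange or yellow look-alike of the rail alone.

How it is judged:
By the outcome, as a careful person would: the job done as asked, in the order asked, and still so for the second after the job is handed in, while the arm keeps its last pose, push and grip.
It also fails if it takes over 58 s, if anything falls off the work surface, if the arm or the gripper's body presses on something with over 40 N, if the wrist force passes 120 N, or if a joint passes its speed limit or range.

ROBOT

A 6-joint arm with a two-finger parallel gripper is mounted at the origin on the work surface. World frame = base frame: x ahead of the robot, y to its left, z up, the work surface at z = 0. Lengths are in m, angles in rad, forces in N, time in s.
With the tool pointing down it reaches from about 0.35 to 0.85 m from the base axis. Payload 8.1 kg.
Tool frame: the origin (TCP) lies at the very end of the fingers, on their centre line; the grasp point (between the pads) lies 19 mm behind it; z points along the fingers, y is the line along which they close (so a half turn about z gives the same grasp; the last joint's range is limited). The gripper opens to 93 mm and grips with 3 to 60 N. Pads are 15 mm wide; open, the fingers measure 128 mm over their backs; the gripper's body (75 mm by 188 mm) begins 65 mm behind the grasp point.
Start: joints at [1.169, 0.13, 1.488, -0, 1.523, -0.085], TCP at [0.187, 0.57, 0.219] pointing down, gripper open.
Joint ranges: [-2.96, 2.96], [-0.89, 2.26], [0.02, 2.5], [-1.34, 4.48], [0, 2.73], [-2.66, 2.66]. Speed limits (rad/s): [2.39, 2.39, 2.79, 3.14, 3.14, 3.14].

INTERFACE

Orientations are given as [roll, pitch, yaw] about the fixed x, y, z axes, in that order (R = Rz(yaw) Ry(pitch) Rx(roll)).
In Python, from bench import * gives the robot as it stands.
- The arm moves only by the shell command python3 -m handwheel 'ROWS'. ROWS is JSON, a list that holds one entry, the list of rows, each a list of 7 numbers: the shift along the tool's x, y, z in cm, then the turn, a rotation vector about the tool's x, y, z in degrees, then the closure, from -1 (fully open) to 1 (shut). In form: [[[x, y, z, wx, wy, wz, grip], ...]]. A call has 1 to 20 rows; each row is the pose to reach, as a shift and turn from the pose commanded when the call began, along the tool's axes at that moment; what a row does not reach only later rows make up. A row lasts 1/10 s, in which the tool goes at most 50 mm and 8.59 degrees, less where a joint would pass 70% of its speed; a pose out of reach is approached as far as the arm can. A call with a gripper value outside its range is refused whole. The fingers move at their own pace and stop on an object; the grip force is fixed at half the most. Time passes only in rows, so rows that repeat a pose let the fingers close. It gives the time, the measured TCP pose, the force, the opening and the grip force at its end, in the units of the state.
- state(): the state, without advancing time (a new reading comes with each control period).
- grab_frame(name): name is "scene" or "top" or "wrist"; returns the picture (400x640x3 uint8, red, green, blue); there is no depth.
- camera_info(name): a dict with "intrinsics" (3x3 intrinsics, pixels), "k1" (the pictures are not rectified: a ray, as slopes to the right and down, at radius r is drawn at 1 + k1 r^2 times it, then the intrinsics apply), "position" and "attitude" of the camera in the world. Camera axes: x right, y down, z forward; pixel columns grow to the right and rows downward; lengths in m; the calibration is good to about 2 mm. A picture is of the moment at which its call begins: read the wrist's pose just before it. camera_info takes no time and is no camera call; for the wrist camera it gives the pose at the moment of the call.
- job_done(): hands the job in; it is judged then, once.
The state is a dict: "t": time; "joint_pos": joint angles; "joint_velocities": joint speeds; "joint_torque": joint torques, N m; "tool_pos": TCP position; "eef_rot": TCP orientation; "force": force on the tool from outside, world axes, zero at the start; "ft_torque": the same for the moment, N m; "width": finger opening in m; "grasp_force": force on a finger pad.
Only numpy, scipy, OpenCV 4.12 (cv2) and the standard library are available. Lean on these libraries where they do the work, as an engineer would, in place of code of your own. Each camera call takes 0.05 s, during which the arm holds its last target. There are 200 camera calls.

## Working session

There is one attempt and no reset: what is moved stays moved. The work goes in short steps, Python scripts to look and compute and a shell command to move; the robot and the scene stay as the last step left them, time stands still between calls to the robot, and variables do not carry over. Pictures are saved under pics/ and viewed, at most 10 in all, crops included, and the job is handed in when it is done.

```bash
mkdir -p pics; ls; python3 - <<'E'
from bench import *
import cv2
s=state();print({k:s[k] for k in('t','tool_pos','eef_rot','force','width')})
for n in('scene','top','wrist'):
    print(n,camera_info(n)); cv2.imwrite(f'pics/{n}0.png',grab_frame(n)[:,:,::-1])
E
```

```text
pics
{'t': 0.0, 'tool_pos': array([0.18669171, 0.5696519 , 0.21761757]), 'eef_rot': array([-3.13982642e+00, -1.46398638e-04,  2.82480900e+00]), 'force': array([-0.27244952, -0.52904793, -0.22879269]), 'width': 0.09310681233983177}
scene {'intrinsics': array([[509.63528392,   0.        , 314.01225736],
       [  0.        , 509.63528392, 196.22427509],
       [  0.        ,   0.        ,   1.        ]]), 'k1': 0.01713253490804292, 'position': array([1.08043954, 0.26069061, 1.05872776]), 'attitude': array([-2.56592363e+00,  1.96690884e-03,  2.19973494e+00])}
top {'intrinsics': array([[383.15350436,   0.        , 316.46113578],
       [  0.        , 383.15350436, 197.26029472],
       [  0.        ,   0.        ,   1.        ]]), 'k1': -0.007771215344146364, 'position': array([ 0.44544352, -0.10547072,  1.00299491]), 'attitude': array([-3.02134724, -0.01778191, -1.54641735])}
wrist {'intrinsics': array([[305.52268898,   0.        , 318.74750417],
       [  0.        , 305.52268898, 192.75570706],
       [  0.        ,   0.        ,   1.        ]]), 'k1': -0.04996084630643408, 'position': array([0.10718951, 0.59669318, 0.38378145]), 'attitude': array([2.83975308e+00, 2.13358662e-03, 1.25415891e+00])}
```

View pics/top0.png

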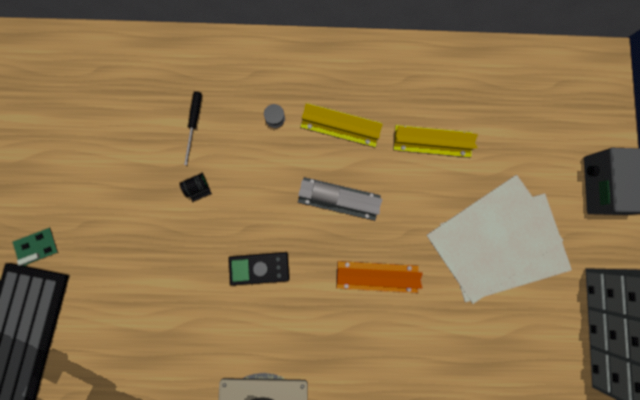

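View pics/scene0.png

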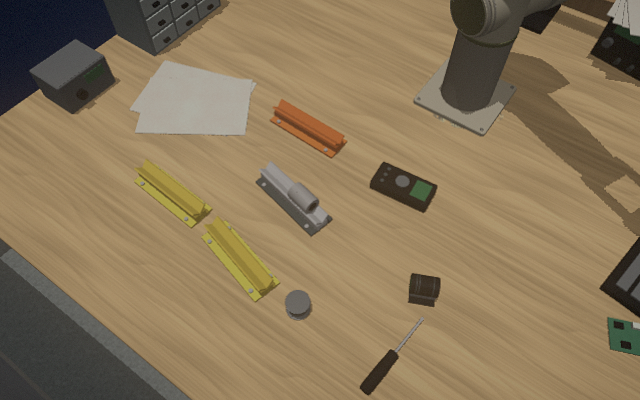

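The top view shows the grey rail at about (340,198), with the tube at its left end around (320,193). The cradle with the barrel is at (195,187), the meter at (259,268), the spool at (274,116) and the screwdriver at (193,127). The yellow and orange rails are decoys. The scene view agrees. I'll enlarge the parts that matter.

```bash
cat > h.py <<'E'
import numpy as np, cv2
from scipy.spatial.transform import Rotation as R
from bench import *
def ray(ci,uv):
    K=ci['intrinsics'];uv=np.atleast_2d(np.float64(uv))
    d=(uv-K[:2,2])/K[0,0];u=d.copy()
    for _ in range(20): u=d/(1+ci['k1']*(u**2).sum(1,keepdims=True))
    return ci['position'],R.from_euler('xyz',ci['attitude']).apply(np.c_[u,np.ones(len(u))])
def plane(ci,uv,z):
    o,d=ray(ci,uv);return (o+d*((z-o[2])/d[:,2:]))[:,:2]
def proj(ci,P):
    q=R.from_euler('xyz',ci['attitude']).inv().apply(np.atleast_2d(P)-ci['position']);q=q[:,:2]/q[:,2:]
    K=ci['intrinsics'];return q*(1+ci['k1']*(q**2).sum(1,keepdims=True))*K[0,0]+K[:2,2]
E
python3 - <<'E'
from h import *
t=cv2.imread('pics/top0.png');s=cv2.imread('pics/scene0.png')
f=lambda im,x,y,w,h,:cv2.resize(im[y:y+h,x:x+w],(400,300),interpolation=cv2.INTER_CUBIC)
cv2.imwrite('pics/m.png',np.vstack([np.hstack([f(t,290,160,100,75),f(t,172,167,48,36)]),np.hstack([f(s,245,155,100,75),f(s,396,266,60,45)])]))
ci=camera_info('top')
print(plane(ci,[[340,198],[195,187]],0.03))
E
```

```text
[[ 0.56310599 -0.18021162]
 [ 0.581573    0.19090342]]
```

View pics/m.png

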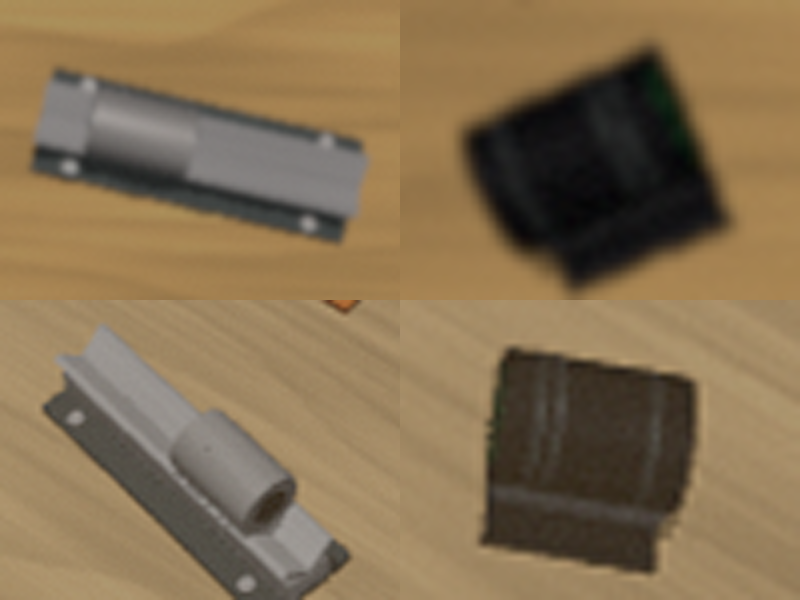

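The top crop gives the rail's long axis and the tube toward its left (+y) end, so the free stretch is on the -y side. The barrel's axis runs parallel to its upper edge, crop (465,130) to (650,45). I'll work out approximate poses and the first move.

```bash
cat >> h.py <<'E'
def move(p,yaw):
    "tool-frame shift cm + rotvec deg to reach TCP p pointing down with yaw"
    s=state();R0=R.from_euler('xyz',s['eef_rot']);T=R.from_euler('xyz',[np.pi,0,yaw])
    return np.round(R0.inv().apply(np.array(p)-s['tool_pos'])*100,2),np.round((R0.inv()*T).as_rotvec(degrees=True),2)
E
python3 - <<'E'
from h import *
ci=camera_info('top')
a=lambda c,x0,y0,k:np.float64(c)/k+[x0,y0]-.0
b=plane(ci,a([[465,130],[650,45]],172,167,25/3),.04);d=b[1]-b[0];print('barrel dir',b,np.degrees(np.arctan2(d[1],d[0])),np.linalg.norm(d))
r=plane(ci,a([[50,75],[367,155],[38,148],[352,215]],290,160,4),.045);print(r,r.mean(0))
for i in(0,2):
    d=r[i+1]-r[i];print(np.degrees(np.arctan2(d[1],d[0])),np.linalg.norm(d))
yb=np.arctan2(*(b[1]-b[0])[::-1])
for k in(0,np.pi):print(yb+k,move([.58,.19,.2],yb+k))
E
```

```text
barrel dir [[0.59365396 0.10581011]
 [0.62141942 0.05089293]] -63.17939169704674 0.061537127308827
[[ 0.60785413 -0.08318565]
 [ 0.56218148 -0.28465871]
 [ 0.56112282 -0.07697916]
 [ 0.52396198 -0.27535097]] [ 0.5637801  -0.18004362]
-102.77271038108749 0.20658505568028224
-100.61020149608115 0.20182245412000865
-1.1026884045206333 (array([-49.2 , -23.83,   1.81]), array([-3.0000e-02, -1.0000e-01, -1.3497e+02]))
2.0389042490691596 (array([-49.2 , -23.83,   1.81]), array([-8.000e-02,  3.000e-02,  4.503e+01]))
```

```bash
python3 -m handwheel '[[[-49.2,-23.8,1.8,0,0,45,-1],[-49.2,-23.8,1.8,0,0,45,-1],[-49.2,-23.8,1.8,0,0,45,-1],[-49.2,-23.8,1.8,0,0,45,-1],[-49.2,-23.8,1.8,0,0,45,-1],[-49.2,-23.8,1.8,0,0,45,-1],[-49.2,-23.8,1.8,0,0,45,-1],[-49.2,-23.8,1.8,0,0,45,-1],[-49.2,-23.8,1.8,0,0,45,-1],[-49.2,-23.8,1.8,0,0,45,-1],[-49.2,-23.8,1.8,0,0,45,-1],[-49.2,-23.8,1.8,0,0,45,-1],[-49.2,-23.8,1.8,0,0,45,-1],[-49.2,-23.8,1.8,0,0,45,-1]]]'
python3 - <<'E'
from h import *
s=state();ci=camera_info('wrist');im=grab_frame('wrist')[:,:,::-1]
print(s['t'],s['tool_pos'],s['eef_rot'],ci['position'])
np.save('w1.npy',ci,allow_pickle=True)
cv2.imwrite('pics/w1.png',im);print(proj(ci,[.58,.19,.03]))
E
```

```text
t: 1.55
tool_pos: [0.5795, 0.1914, 0.2003]
eef_rot: [-3.141, -0.001, 2.04]
force: [0.5, 0.1, -0.2]
width: 0.0932
grasp_force: 0.0
1.55 [0.57951046 0.19144994 0.20034641] [-3.14087828e+00 -6.59013042e-04  2.03998072e+00] [0.5417314  0.26667434 0.3664704 ]
[[318.82508398 176.65568082]]
```

View pics/w1.png

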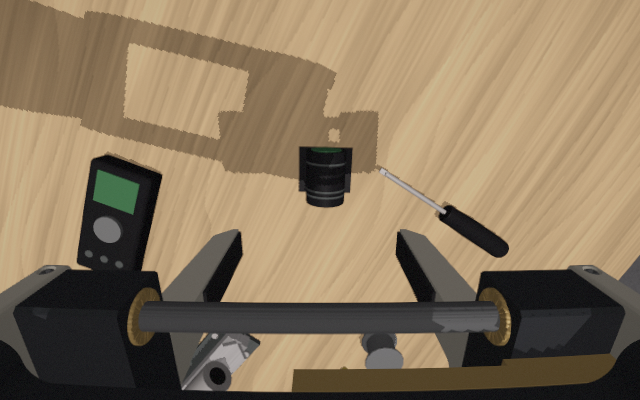

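The wrist view shows the barrel in its cradle at about (326,178), its axis near vertical. The screwdriver tip is close, at (380,170), so I'll approach with the fingers only partly open. Next is a zoom on the barrel.

```bash
python3 - <<'E'
from h import *
im=cv2.imread('pics/w1.png')[138:213,276:376]
cv2.imwrite('pics/w1c.png',np.uint8(255*(cv2.resize(im,(800,600),interpolation=cv2.INTER_CUBIC)/255.)**.5))
E
```

```text
(no output)
```

View pics/w1c.png

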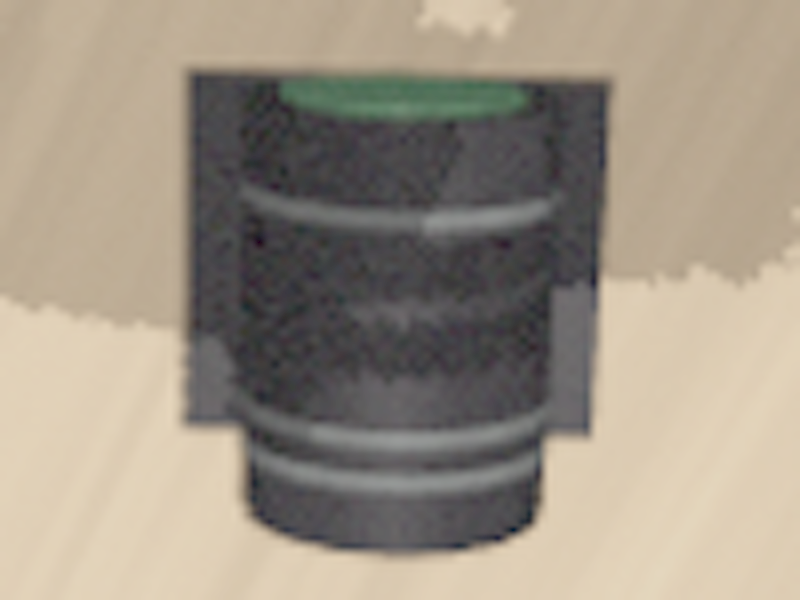

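The crop shows the barrel's silhouette edges: left (240,150) to (247,500), right (553,150) to (540,500). The far end's top rim is at (395,550), and the near glass rim at (405,120).

```bash
cat >> h.py <<'E'
def axis(ci,L,Rr,z):
    "axis of a horizontal cylinder from two silhouette edges (2 px each): point line at height z"
    n=[]
    for e in(L,Rr):
        o,d=ray(ci,e);m=np.cross(d[0],d[1]);n.append(m/np.linalg.norm(m))
    if n[0]@n[1]<0:n[1]=-n[1]
    n=n[0]+n[1]                       # bisector plane through camera
    D=np.cross(n,[0,0,1.]);D/=np.linalg.norm(D)
    A=np.c_[n[:2],D[:2]].T
    p=np.linalg.solve(A,[n@o-n[2]*z,D[:2]@o[:2]])
    return p,D[:2]
E
python3 - <<'E'
from h import *
ci=np.load('w1.npy',allow_pickle=True).item()
c=lambda q:np.float64(q)/8+[276,138]-.44
p,D=axis(ci,c([[240,150],[247,500]]),c([[553,150],[540,500]]),.032)
e=plane(ci,c([[395,550],[405,122]]),.0535)
t=(e-p)@D;C=p+D*t.mean()
print(p,D,np.degrees(np.arctan2(D[1],D[0])),t,np.diff(t),C)
q=plane(ci,c([[190,70],[610,80],[590,433],[187,425]]),.017);print(q,q.mean(0))
for u,v in((0,3),(1,2)):d=q[v]-q[u];print(np.degrees(np.arctan2(d[1],d[0])),np.linalg.norm(d))
yaw=np.arctan2(D[1],D[0]);yaw+=np.pi*(yaw<0)
print(yaw,move([*C,.10],yaw),move([*C,.017],yaw))
# cradle check in top cam
print(plane(camera_info('top'),[[195.5,187]],.025))
E
```

```text
[0.54757601 0.26962044] [-0.45011929  0.89296843] 116.75133781944646 [-0.11293942 -0.05432018] [0.05861924] [0.5852194  0.19494167]
[[0.54533252 0.2088874 ]
 [0.59964513 0.23485719]
 [0.62240302 0.18702758]
 [0.56808692 0.16085077]] [0.5838669  0.19790573]
-64.65362567658826 0.05315336332126509
-64.55434558174561 0.05296785837916325
2.0376952510575177 (array([1.000e-02, 6.600e-01, 1.006e+01]), array([-0.02, -0.03,  0.17])) (array([1.000e-02, 6.600e-01, 1.836e+01]), array([-0.02, -0.03,  0.17]))
[[0.5823069  0.19114832]]
```

```bash
python3 -m handwheel '[[[0,0.67,5,0,0,0.5,-0.35],[0,0.67,8,0,0,0.5,-0.35],[0,0.67,10,0,0,0.5,-0.35],[0,0.67,12,0,0,0.5,-0.35],[0,0.67,14,0,0,0.5,-0.35],[0,0.67,15.5,0,0,0.5,-0.35],[0,0.67,17,0,0,0.5,-0.35],[0,0.67,18.3,0,0,0.5,-0.35],[0,0.67,18.3,0,0,0.5,-0.35],[0,0.67,18.3,0,0,0.5,-0.35]]]'
python3 - <<'E'
from h import *
ci=camera_info('wrist');cv2.imwrite('pics/w2.png',grab_frame('wrist')[:,:,::-1])
E
```

```text
t: 2.6
tool_pos: [0.5863, 0.1938, 0.0177]
eef_rot: [-3.141, -0.0, 2.031]
force: [-0.9, -0.9, -0.0]
width: 0.0626
grasp_force: 0.0
```

View pics/w2.png

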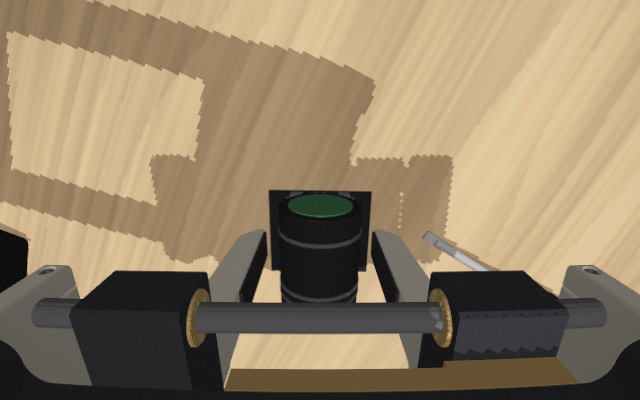

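The fingers (inner edges at about x=265 and 373) straddle the barrel, centred at x=320, and they clear the screwdriver tip at (430,237). I'll close and lift.

```bash
python3 -m handwheel '[[[0,0,0,0,0,0,0.4],[0,0,0,0,0,0,0.4],[0,0,0,0,0,0,0.4],[0,0,0,0,0,0,0.4],[0,0,0,0,0,0,0.4],[0,0,0,0,0,0,0.4]]]'
python3 -m handwheel '[[[0,0,-1,0,0,0,0.4],[0,0,-3,0,0,0,0.4],[0,0,-6,0,0,0,0.4],[0,0,-10,0,0,0,0.4],[0,0,-14,0,0,0,0.4],[0,0,-16,0,0,0,0.4],[0,0,-16,0,0,0,0.4],[0,0,-16,0,0,0,0.4]]]'
python3 - <<'E'
from h import *
print(move([.57,-.12,.2],1.33+.02))
E
```

```text
t: 3.25
tool_pos: [0.5865, 0.1937, 0.0183]
eef_rot: [3.141, 0.0, 2.031]
force: [-1.8, -1.1, 5.7]
width: 0.0434
grasp_force: 30.0
t: 4.05
tool_pos: [0.5861, 0.1938, 0.1771]
eef_rot: [-3.141, -0.0, 2.031]
force: [-1.4, -0.0, -2.4]
width: 0.0436
grasp_force: 30.0
(array([-27.4 , -15.37,  -2.29]), array([-1.0e-02, -0.0e+00,  3.9e+01]))
```

```bash
python3 - <<'E'
from h import *
print(move([.55,-.25,.25],1.367))
E
```

```text
(array([-38.16, -22.93,  -7.29]), array([-1.000e-02, -0.000e+00,  3.803e+01]))
```

```bash
python3 -m handwheel '[[[-38.2,-22.9,-7.3,0,0,38,0.4],[-38.2,-22.9,-7.3,0,0,38,0.4],[-38.2,-22.9,-7.3,0,0,38,0.4],[-38.2,-22.9,-7.3,0,0,38,0.4],[-38.2,-22.9,-7.3,0,0,38,0.4],[-38.2,-22.9,-7.3,0,0,38,0.4],[-38.2,-22.9,-7.3,0,0,38,0.4],[-38.2,-22.9,-7.3,0,0,38,0.4],[-38.2,-22.9,-7.3,0,0,38,0.4],[-38.2,-22.9,-7.3,0,0,38,0.4],[-38.2,-22.9,-7.3,0,0,38,0.4],[-38.2,-22.9,-7.3,0,0,38,0.4],[-38.2,-22.9,-7.3,0,0,38,0.4],[-38.2,-22.9,-7.3,0,0,38,0.4]]]'
python3 - <<'E'
from h import *
ci=camera_info('wrist');im=grab_frame('wrist')[:,:,::-1]
np.save('w3.npy',ci,allow_pickle=True)
cv2.imwrite('pics/w3.png',im)
p=proj(ci,[.564,-.18,.045])[0];print(p,ci['position'])
x,y=np.int32(p-[120,90]);y=max(y,0);print(x,y)
cv2.imwrite('pics/w3c.png',cv2.resize(im[y:y+180,x:x+240],(800,600),interpolation=cv2.INTER_CUBIC))
E
```

```text
t: 5.45
tool_pos: [0.5508, -0.2486, 0.2501]
eef_rot: [-3.141, -0.0, 1.369]
force: [0.3, -0.4, -2.3]
width: 0.0436
grasp_force: 30.0
[318.90560446 110.26430507] [ 0.56742665 -0.16611484  0.41617982]
198 20
```

View pics/w3c.png

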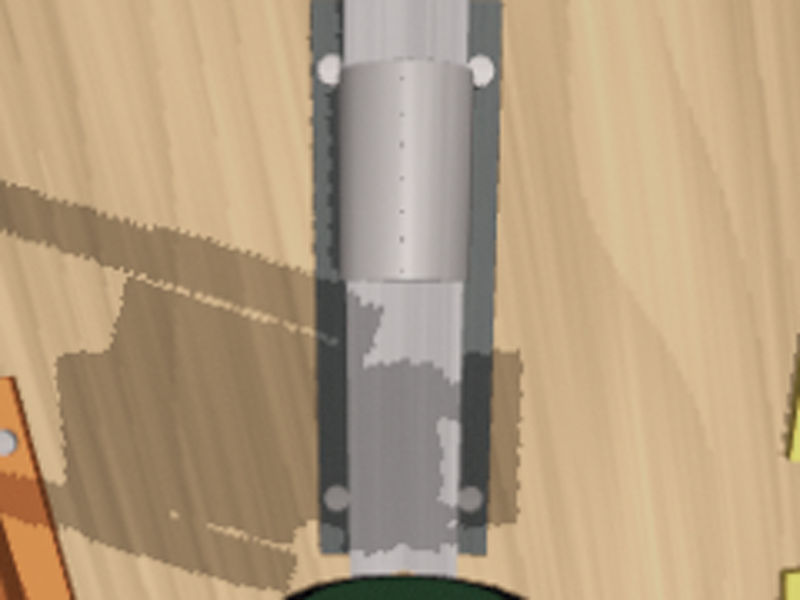

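The crop (scale 10/3, origin (198,20)) shows the tube from v=60 to 282, silhouette edges from x=341–471 at the top to 346–464 at the bottom. The V rims run (346,290) to (350,540) and (464,290) to (458,540), and the far foot end is at v=553.

```bash
python3 - <<'E'
from h import *
ci=np.load('w3.npy',allow_pickle=True).item()
c=lambda q:(np.float64(q)+.5)*.3+[198,20]-.5
ang=lambda D:np.degrees(np.arctan2(D[1],D[0]))%180
L,r=c([[346,290],[350,540]]),c([[464,290],[458,540]])
pl,pr=plane(ci,L,.045),plane(ci,r,.045);print('rim ang',ang(pl[1]-pl[0]),ang(pr[1]-pr[0]),'gap',np.linalg.norm(pl-pr,axis=1))
m=(pl+pr)/2;print('rim mid',m,ang(m[1]-m[0]))
fl,fr=plane(ci,c([[313,30],[321,545]]),.008),plane(ci,c([[501,30],[487,545]]),.008)
f=(fl+fr)/2;print('foot w',np.linalg.norm(fl-fr,axis=1),'mid',f,ang(f[1]-f[0]))
p,D=axis(ci,c([[340,75],[346,275]]),c([[471,75],[464,275]]),.059);print('tube axis',ang(D))
a=np.radians(np.mean([ang(m[1]-m[0]),ang(f[1]-f[0]),ang(D)]));D=np.array([np.cos(a),np.sin(a)]);N=np.array([-D[1],D[0]])
print('a',a,'offsets',m@N,f@N,p@N)
e=plane(ci,c([[404,58],[404,283]]),.081);e0=plane(ci,c([[404,553]]),.008);
print('tube ends s',e@D,'rail end s',e0@D,'top-cam rail mid s',np.array([.5638,-.180])@D, 'tcp s',state()['tool_pos'][:2]@D)
E
```

```text
rim ang 78.50330026810578 78.011837139689 gap [0.04157095 0.0407879 ]
rim mid [[ 0.56510709 -0.17599365]
 [ 0.54652683 -0.26538104]] 78.25759068293524
foot w [0.06849171 0.06905866] mid [[ 0.58400138 -0.08667633]
 [ 0.5440103  -0.27738421]] 78.15678997168425
tube axis 78.34510420757735
a 1.3657753203770406 offsets [-0.58910203 -0.58910909] [-0.58941671 -0.58908896] -0.5890834565980217
tube ends s [ 0.01168193 -0.05413441] rail end s [-0.16428624] top-cam rail mid s -0.0614474472977435 tcp s -0.1315483887670822
```

```bash
python3 - <<'E'
from h import *
a=1.3658;D=np.array([np.cos(a),np.sin(a)]);N=np.array([-D[1],D[0]])
for z in(.1,.05,.045):print(move([*(D*-.110-N*.5891),z],a))
E
```

```text
(array([ 2.15, -0.07, 15.04]), array([-0.02, -0.01,  0.2 ]))
(array([ 2.15, -0.07, 20.04]), array([-0.02, -0.01,  0.2 ]))
(array([ 2.15, -0.07, 20.54]), array([-0.02, -0.01,  0.2 ]))
```

```bash
python3 -m handwheel '[[[2.15,-0.07,3,0,0,0.2,0.4],[2.15,-0.07,7,0,0,0.2,0.4],[2.15,-0.07,11,0,0,0.2,0.4],[2.15,-0.07,14,0,0,0.2,0.4],[2.15,-0.07,16,0,0,0.2,0.4],[2.15,-0.07,17.5,0,0,0.2,0.4],[2.15,-0.07,18.5,0,0,0.2,0.4],[2.15,-0.07,19.2,0,0,0.2,0.4],[2.15,-0.07,19.6,0,0,0.2,0.4],[2.15,-0.07,19.8,0,0,0.2,0.4],[2.15,-0.07,19.8,0,0,0.2,0.4],[2.15,-0.07,19.8,0,0,0.2,0.4]]]'
python3 -m handwheel '[[[0,0,0.1,0,0,0,0.4],[0,0,0.1,0,0,0,0.4],[0,0,0.2,0,0,0,0.4],[0,0,0.2,0,0,0,0.4],[0,0,0.3,0,0,0,0.4],[0,0,0.3,0,0,0,0.4],[0,0,0.3,0,0,0,0.4]]]'
```

```text
t: 6.7
tool_pos: [0.5547, -0.2293, 0.0534]
eef_rot: [3.14, 0.0, 1.364]
force: [0.1, 0.2, -2.3]
width: 0.0431
grasp_force: 30.0
t: 7.4
tool_pos: [0.5542, -0.229, 0.0496]
eef_rot: [-3.141, -0.0, 1.364]
force: [0.5, -0.7, -2.2]
width: 0.0434
grasp_force: 30.0
```

```bash
python3 -m handwheel '[[[0,0,0.1,0,0,0,0.4],[0,0,0.1,0,0,0,0.4],[0,0,0.2,0,0,0,0.4],[0,0,0.2,0,0,0,0.4],[0,0,0.2,0,0,0,0.4],[0,0,0.2,0,0,0,0.4]]]'
python3 -m handwheel '[[[0,0,0.05,0,0,0,0.4],[0,0,0.1,0,0,0,0.4],[0,0,0.1,0,0,0,0.4],[0,0,0.1,0,0,0,0.4]]]'
python3 -m handwheel '[[[0,0,0.05,0,0,0,0.4],[0,0,0.1,0,0,0,0.4],[0,0,0.1,0,0,0,0.4],[0,0,0.1,0,0,0,0.4]]]'
```

```text
t: 8.0
tool_pos: [0.5543, -0.229, 0.0477]
eef_rot: [3.142, 0.0, 1.364]
force: [0.4, 0.1, -2.2]
width: 0.0435
grasp_force: 30.0
t: 8.4
tool_pos: [0.5542, -0.229, 0.0466]
eef_rot: [-3.142, -0.0, 1.364]
force: [0.3, -0.3, -2.3]
width: 0.0433
grasp_force: 30.0
t: 8.8
tool_pos: [0.5543, -0.229, 0.0457]
eef_rot: [3.141, 0.0, 1.364]
force: [0.1, -0.2, -1.4]
width: 0.0436
grasp_force: 30.0
```

Contact is beginning at z≈0.0457, as expected.

```bash
python3 -m handwheel '[[[0,0,0.03,0,0,0,0.4],[0,0,0.03,0,0,0,0.4],[0,0,0.03,0,0,0,0.4]]]'
python3 -m handwheel '[[[0,0,0.03,0,0,0,0.4],[0,0,0.03,0,0,0,0.4],[0,0,0.03,0,0,0,0.4]]]'
```

```text
t: 9.1
tool_pos: [0.5544, -0.2291, 0.0455]
eef_rot: [3.141, 0.0, 1.364]
force: [0.8, 0.2, -1.4]
width: 0.0434
grasp_force: 30.0
t: 9.4
tool_pos: [0.5545, -0.2291, 0.0454]
eef_rot: [3.141, 0.0, 1.364]
force: [0.5, 0.7, 2.4]
width: 0.0432
grasp_force: 30.0
```

```bash
python3 -m handwheel '[[[0,0,0.03,0,0,0,0.4],[0,0,0.03,0,0,0,0.4],[0,0,0.03,0,0,0,0.4]]]'
python3 -m handwheel '[[[0,0,0.02,0,0,0,0.4],[0,0,0.02,0,0,0,0.4],[0,0,0.02,0,0,0,0.4]]]'
```

```text
t: 9.7
tool_pos: [0.5545, -0.2291, 0.0452]
eef_rot: [3.141, 0.0, 1.364]
force: [-0.3, 0.8, 5.4]
width: 0.0435
grasp_force: 30.0
t: 10.0
tool_pos: [0.5546, -0.2292, 0.0452]
eef_rot: [3.141, 0.0, 1.364]
force: [-1.4, 0.9, 7.4]
width: 0.043
grasp_force: 29.9
```

```bash
python3 -m handwheel '[[[0,-0.01,0.01,0,0,0,0.4],[0,-0.01,0.01,0,0,0,0.4],[0,-0.01,0.01,0,0,0,0.4],[0,-0.01,0.01,0,0,0,0.4]]]'
python3 - <<'E'
from h import *
F=[]
for i in range(4):
    ci=camera_info('wrist');im=grab_frame('wrist');s=state();F.append(np.r_[s['force'],s['ft_torque']])
print(np.round(np.mean(F,0),2),np.round(np.std(F,0),2),s['t'],s['tool_pos'])
sc=grab_frame('scene')[:,:,::-1];tp=grab_frame('top')[:,:,::-1]
f=lambda im,x,y,w,h:cv2.resize(im[y:y+h,x:x+w],(400,300),interpolation=cv2.INTER_CUBIC)
cv2.imwrite('pics/f.png',np.vstack([np.hstack([f(sc,225,120,160,120),f(tp,270,130,160,120)]),np.hstack([f(im[:,:,::-1],0,0,640,400),f(tp,0,0,640,400)])]))
E
```

```text
t: 10.4
tool_pos: [0.5546, -0.2292, 0.0452]
eef_rot: [3.141, 0.0, 1.364]
force: [-2.1, 0.4, 7.4]
width: 0.0432
grasp_force: 29.9
[-1.    1.16  6.78  0.09  0.37  0.12] [0.49 0.34 0.18 0.02 0.03 0.02] 10.6 [ 0.55455036 -0.22915102  0.045184  ]
```

View pics/f.png

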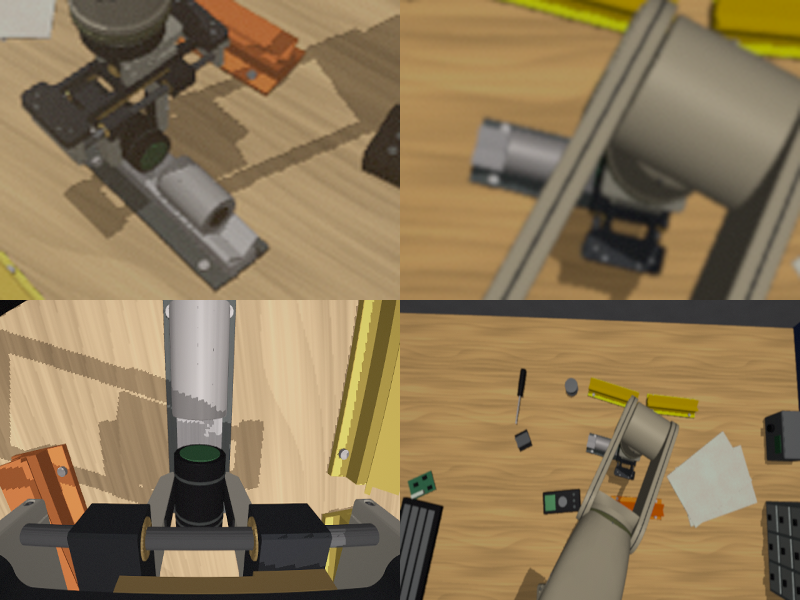

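The barrel sits in the V on the -y side, with an obvious gap to the tube, and the bystanders are untouched. I'll increase the push slightly.

```bash
python3 -m handwheel '[[[0,0,0.02,0,0,0,0.4],[0,0,0.02,0,0,0,0.4],[0,0,0.02,0,0,0,0.4],[0,0,0.02,0,0,0,0.4],[0,0,0.02,0,0,0,0.4]]]'
python3 - <<'E'
from h import *
F=[]
for i in range(8):
    grab_frame('top');s=state();F.append(s['force'])
print(np.round(F,1),s['t'],s['tool_pos'])
E
```

```text
t: 11.2
tool_pos: [0.5546, -0.2292, 0.0452]
eef_rot: [3.141, 0.0, 1.364]
force: [-1.8, 1.4, 8.2]
width: 0.0435
grasp_force: 29.9
[[-1.5  1.5  8.7]
 [-1.3  2.3  8.6]
 [-1.   1.8  7.8]
 [-1.7  2.3  6.7]
 [-1.9  1.2  8. ]
 [-1.9  1.   8. ]
 [-2.1  0.9  7.7]
 [-2.3  1.9  8.1]] 11.6 [ 0.55458152 -0.22920581  0.04516862]
```

```bash
python3 -m handwheel '[[[0,-0.01,0.01,0,0,0,0.4],[0,-0.01,0.01,0,0,0,0.4],[0,-0.01,0.01,0,0,0,0.4],[0,-0.01,0.01,0,0,0,0.4],[0,-0.01,0.01,0,0,0,0.4]]]'
python3 - <<'E'
from h import *
F=[]
for i in range(8):
    grab_frame('top');F.append(state()['force'])
m=np.mean(F,0);print(m)
if 7.5<m[2]<11 and abs(m[0])<3: print(job_done())
E
```

```text
t: 12.1
tool_pos: [0.5546, -0.2292, 0.0452]
eef_rot: [3.14, 0.0, 1.364]
force: [-1.6, 0.8, 9.5]
width: 0.0435
grasp_force: 29.9
[-1.65229962  1.1560934   8.33175345]
the job is handed in; nothing more can be done
None
```

I handed the job in at about 12.5 s: the barrel lies in the V-rail, about 25 mm clear of the tube by my measurements, still gripped and pressed down with roughly 10 N (8.3 N at the wrist plus the barrel's 2.3 N weight).

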